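# Put away the vaccination table: vials and bottle to their racks, forceps into the box

### The arm

A 6-joint arm with a two-finger parallel gripper is mounted at the origin on a cart in front of the work surface, level with it; the furniture and walls round the work are solid. World frame = base frame: x ahead of the robot, y to its left, z up, the work surface at z = 0. Lengths are in mm, angles in rad, forces in N, time in s.
With the tool pointing down it reaches from about 350 to 875 mm from the base axis. Payload 4.2 kg.
Tool frame: the origin (TCP) lies between the finger pads; the fingertips stand 11 mm ahead of it and the grasp point (between the pads) lies 8 mm behind it; z points along the fingers, y is the direction in which the jaws open and shut (so a half turn about z gives the same grasp; the last joint's range is limited). The gripper opens to 85 mm and grips with 20 to 120 N. Pads are 22 mm wide; open, the fingers measure 114 mm over their backs; the gripper's body (76 mm by 85 mm) begins 54 mm behind the grasp point. The pads swing forward as they close: fully open they stand 13 mm farther back than shut.
Start: joints at [1.445, 0.385, 0.008, 0, -1.194, -0.259], TCP at [234.575, 579.287, 242.312] pointing down, gripper open.
Joint ranges: [-3.14, 3.14], [-1.21, 2.06], [-1.07, 1.41], [-3.16, 2.05], [-2.99, -0.16], [-3.1, 3.1]. Speed limits (rad/s): [2.79, 2.79, 3.14, 3.14, 3.14, 3.14].

### API

Orientations are given as a unit quaternion [x, y, z, w].
In Python, from bench import * gives the robot as it stands.
- The arm moves only by the tool servo_tool, never from a script. Its argument "rows" is a list of rows, each a list of 7 numbers: the opening, from 0 (shut) to 1 (fully open), then the shift along the tool's x, y, z in cm, then the turn, a rotation vector about the tool's x, y, z in degrees. A call has 1 to 12 rows; each row shifts and turns the commanded pose from where the row before left it, along the tool's axes as they then stand; what a row does not reach is not made up. A row lasts 1/10 s, in which the tool goes at most 50 mm and 8.59 degrees, less where a joint would pass 70% of its speed; a pose out of reach is approached as far as the arm can. A call is refused whole if a number of a shift passes 5 or a number of a turn 8.59, either way. A call with a gripper value outside its range is refused whole. The fingers move at their own pace and stop on an object; the grip force is fixed at half the most. Time passes only in rows, so rows that do not move let the fingers close. It gives the time, the measured TCP pose, the force and the opening at its end, in the units of the state.
- read_state(): the state, without advancing time (a new reading comes with each control period).
- get_image(name): name is "scene" or "top" or "wrist"; returns a dict with "image" (480x640x3 uint8, red, green, blue), "mtx" (3x3 intrinsics, pixels), "extrinsics" (4x4, takes a point from camera to world coordinates). Camera axes: x right, y up, looking along -z (the intrinsics and any distortion apply to the point x, -y, -z); pixel columns grow to the right and rows downward; lengths in mm; the calibration is good to about 2 mm. The wrist camera is an equidistant fisheye: a pixel r from the principal point sees the ray r / f radians off the axis. A picture is of the moment at which its call begins. There is no depth.
- job_done(): hands the job in, once; it reports no verdict.
The state is a dict: "clock": time; "joints": joint angles; "joint_vel": joint speeds; "joint_efforts": joint torques, N m; "position": TCP position; "ee_rot": TCP orientation; "contact_force": force on the tool from outside, world axes, zero at the start; "wrist_torque": the same for the moment, N m; "gripper_width": finger opening in mm.
Only numpy, scipy, OpenCV 4.12 (cv2) and the standard library are available. Lean on these libraries where they do the work, as an engineer would, in place of code of your own. Each camera call takes 0.05 s, during which the arm holds its last target. There are 200 camera calls.

### The job

Clear the near half of the vaccination table: stand the small vial, the large vial and the dropper bottle that were left out near the racks (not those at the back by the sharps bin) each in the empty well of the rack that holds its own kind, seated on the bottom and never tipped over on the way. Swing the half-open lid of the near steel instrument box right back, lay the forceps flat inside, and then shut the lid fully over them.

Things in the scene. Friction and masses are not known exactly. Their poses are not given: they have to be found in the camera images.
- small_vial: The loose small glass vial, standing by itself near the racks (not those far back by the sharps bin): 22 mm diameter, 41 mm tall, with a flat stopper cap, about 22 g. Origin at the centre of its underside, z up. In its well it must be held high, with the fingertips at least 14 mm above its underside, to stay clear of the rack's top.
- large_vial: The loose large glass vial, standing by itself near the racks (not those far back by the sharps bin): 27 mm diameter, 51 mm tall, with a flat stopper cap, about 22 g. Origin at the centre of its underside, z up. As with the small vial, keep the fingertips at least 14 mm above its underside.
- dropper_bottle: The loose brown dropper bottle, standing by itself near the racks (not those far back by the sharps bin): round body 33 mm diameter up to 70 mm high, then a narrower collar and a black rubber teat, 102 mm tall in all, about 70 g. Origin at the centre of its underside, z up. Grip the body (fingertips 20 to 45 mm above the underside).
- forceps: The loose steel tweezer forceps, lying flat: 129 mm long along its own y axis, 15 mm wide, 9 mm high, about 22 g. Origin at the middle of its underside; grip it there across its x axis.
- small_rack: Low grey rack, fixed, a row of three round wells along its x axis, 40 mm apart: the outer two (at x = +40 and +80 mm) hold small vials like the loose one, fixed. Origin on the table right under the centre of the empty well at the end of the row. Rack top 16 mm above the table, well 30 mm in diameter, its floor 4 mm above the table (12 mm deep). Outline x = -28 to +108 mm, y = -27 to +27 mm.
- large_rack: Low grey rack, fixed, a row of three round wells along its x axis, 46 mm apart: two of them (at x = +46 and +92 mm) hold large vials, fixed. Origin on the table right under the centre of the empty well at the end of the row. Rack top 16 mm above the table, well 35 mm in diameter, its floor 4 mm above the table. Outline x = -31 to +123 mm, y = -30 to +30 mm.
- bottle_rack: Low grey rack, fixed, two round wells along its x axis, 58 mm apart: the one at x = +58 mm holds a dropper bottle, fixed. Origin on the table right under the centre of the empty well. Rack top 22 mm above the table, well 41 mm in diameter, its floor 4 mm above the table. Outline x = -34 to +92 mm, y = -33 to +33 mm.
- instrument_box: The near steel instrument box (another stands far back on the table), fixed, 138 mm (its x) by 241 mm (its y) by 60 mm high, walls 2 mm. Origin at the centre of its underside, x pointing from the front (clasp) to the hinge. Inside it is empty: x = -57 to +59 mm, y = -115 to +115 mm, floor 9 mm above the table, wall tops at 56 mm.
- instrument_box_lid (a joint): Hinge of the box's lid, rad: 0 shut, 1.57 upright, 1.88 right back at its stop. Axis along the box's y at x = +66 mm, z = 53 mm in the box frame. Stiff: the lid stays where it is left and takes about 4 N at its free edge to move.
- lid_edge (a point): Middle of the lid's free edge, 128 mm from the hinge axis; 58 mm high when shut, about 175 mm when right back. The lid is a plate 2 mm thick, 241 mm wide, with a rim 14 mm deep along the front and sides of its inner side; shut, its outer face lies 6 mm above the hinge axis.

How it is judged (in metres and radians):
On the way, in this order (a step that is already met when the one before it is completed fails the run):
1. the lid has been swung right back (value of joint instrument_box_lid above 1.5 rad), for 0.2 s.
2. the forceps lie in the open box, let go (z of forceps in the frame of instrument_box below 0.02 m and x of forceps in the frame of instrument_box between -0.055 and 0.055 m and y of forceps in the frame of instrument_box between -0.1 and 0.1 m and contact force between the fingers and forceps below 0.05 N and value of joint instrument_box_lid above 1 rad), for 0.2 s.
3. the lid is shut over them (value of joint instrument_box_lid below 0.05 rad), for 0.2 s.
At the end, for the whole second after the job is handed in: Vials and bottle each stand upright (0.15 rad) on the floor of their own rack's empty well (centre within 9 mm, underside under 8 mm); the forceps lie on the floor inside the box; lid shut (below 0.05 rad); all let go and at rest (horizontal distance between small_vial and small_rack below 0.009 m and z of small_vial in the frame of small_rack below 0.008 m and angle between each of small_vial, large_vial, dropper_bottle's own z axis and vertical below 0.15 rad and horizontal distance between large_vial and large_rack below 0.009 m and z of large_vial in the frame of large_rack below 0.008 m and horizontal distance between dropper_bottle and bottle_rack below 0.009 m and z of dropper_bottle in the frame of bottle_rack below 0.008 m and z of forceps in the frame of instrument_box between 0.004 and 0.02 m and x of forceps in the frame of instrument_box between -0.055 and 0.055 m and y of forceps in the frame of instrument_box between -0.1 and 0.1 m and value of joint instrument_box_lid below 0.05 rad and linear speed of each of small_vial, large_vial, dropper_bottle, forceps below 0.02 m/s); the robot touches nothing.
It fails at once if a vial or the bottle is tipped over (angle between any of small_vial, large_vial, dropper_bottle's own z axis and vertical above 0.9 rad).
It also fails if it takes over 125 s, if anything falls off the work surface, if the arm or the gripper's body presses on something with over 40 N, if the wrist force passes 120 N, or if a joint passes its speed limit or range.

## Working session

There is one attempt and no reset: what is moved stays moved. The work goes in short steps, Python scripts to look and compute and a tool call to move; the robot and the scene stay as the last step left them, time stands still between calls to the robot, and variables do not carry over. Pictures are saved under pics/ and viewed, about 12 in all and at most 16, crops included, and the job is handed in when it is done.

Besides the shell and the picture viewer there is one more tool, called after "Emit:" as name(argument=value, ...) on one line, values as JSON. servo_tool: Moves the arm, as the interface text tells. Its arguments: {"type":"object","properties":{"rows":{"type":"array","items":{"type":"array","items":{"type":"number"}}}},"required":["rows"]}

```bash
mkdir -p pics; ls; python3 - <<'E'
from bench import *
import cv2
for n in("scene","top"):
    d=get_image(n); cv2.imwrite(f"pics/{n}0.png",d["image"][:,:,::-1]); print(n,d["mtx"].round(1).tolist(),d["extrinsics"].round(3).tolist(),[k for k in d])
s=read_state(); print(s)
E
```

```text
pics
scene [[537.5, 0.0, 318.0], [0.0, 537.5, 232.4], [0.0, 0.0, 1.0]] [[0.536, 0.595, -0.598, -139.208], [-0.844, 0.361, -0.397, -377.183], [-0.021, 0.718, 0.696, 836.601], [0.0, 0.0, 0.0, 1.0]] ['image', 'mtx', 'extrinsics']
top [[480.6, 0.0, 319.8], [0.0, 480.6, 244.0], [0.0, 0.0, 1.0]] [[-0.019, 0.999, -0.046, 463.845], [-1.0, -0.02, -0.016, 29.878], [-0.017, 0.045, 0.999, 1027.042], [0.0, 0.0, 0.0, 1.0]] ['image', 'mtx', 'extrinsics']
{'clock': 0.1, 'joints': array([ 1.44460181e+00,  3.85495190e-01,  6.75059794e-03, -4.18505234e-04,
       -1.19403007e+00, -2.58594090e-01]), 'joint_vel': array([ 2.98474113e-05, -3.18505094e-03,  4.67121169e-03,  3.65017533e-03,
       -3.95069492e-04, -2.90859019e-04]), 'joint_efforts': array([-4.09132672e-04, -3.93319523e+01,  1.88929564e+01,  4.19799373e+00,
       -2.59580775e-03,  5.57902567e-06]), 'position': array([234.40362746, 578.82834809, 241.31938524]), 'ee_rot': array([ 9.81533977e-01, -1.91285223e-01, -1.28638332e-04,  9.99867291e-04]), 'contact_force': array([-0.03572441,  0.22293409,  0.23919646]), 'wrist_torque': array([-0.01067292,  0.01838511, -0.01474325]), 'gripper_width': 85.3588758852576}
```

View pics/top0.png

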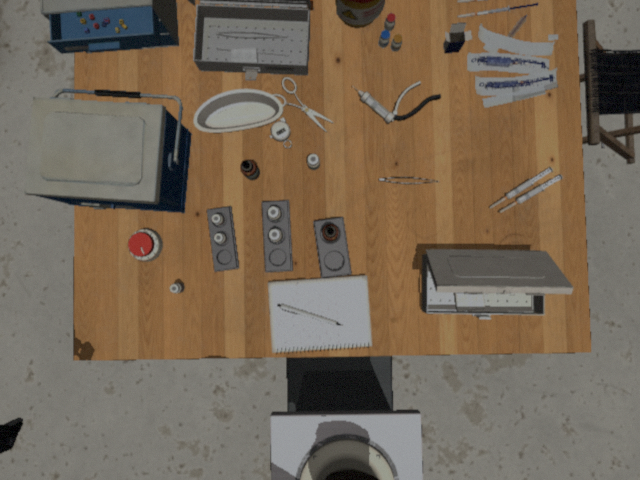

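View pics/scene0.png

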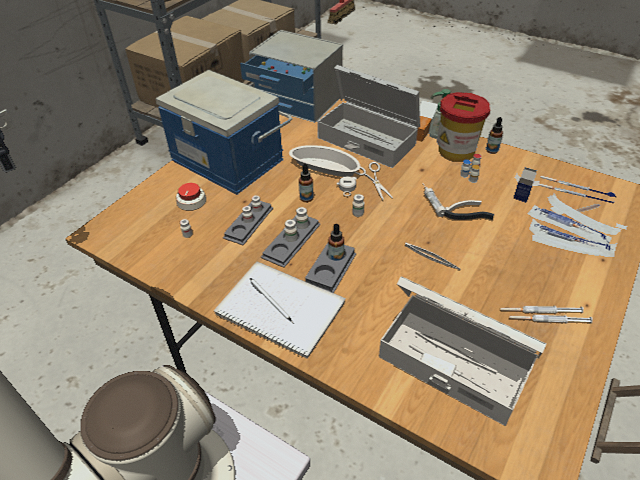

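The top view shows the small vial at (176,287), large vial at (313,160), dropper bottle at (249,168) and forceps at (408,181). The empty wells are at about (223,257), (278,257) and (333,261), and the box is at about (485,285). I'll zoom in for better pixel positions.

```bash
python3 - <<'E'
import cv2,numpy as np
a=cv2.imread("pics/top0.png")
c=a[140:290,160:445]; z=cv2.resize(c,None,fx=2.8,fy=2.8,interpolation=cv2.INTER_CUBIC)
for i in range(0,285,20): cv2.putText(z,str(160+i),(int(i*2.8),8),0,.3,(0,0,255));cv2.line(z,(int(i*2.8),10),(int(i*2.8),14),(0,0,255))
for i in range(0,150,20): cv2.putText(z,str(140+i),(0,int(i*2.8)+4),0,.3,(0,0,255))
cv2.imwrite("pics/z1.png",z)
E
cat > h.py <<'E'
from bench import *
import numpy as np, cv2
from scipy.spatial.transform import Rotation as R
CAM={}
def ray(cam,u,v):
    K,E=cam["mtx"],cam["extrinsics"]
    d=np.array([(u-K[0,2])/K[0,0],-(v-K[1,2])/K[1,1],-1.])
    if cam.get("fish"):
        p=np.array([(u-K[0,2])/K[0,0],(v-K[1,2])/K[1,1]]);t=np.linalg.norm(p)
        s=np.sin(t)/t if t>1e-9 else 1
        d=np.array([p[0]*s,-p[1]*s,-np.cos(t)])
    return E[:3,3],E[:3,:3]@d
def at(cam,u,v,z):
    o,d=ray(cam,u,v); return (o+d*(z-o[2])/d[2])[:2]
def proj(cam,p):
    K,E=cam["mtx"],cam["extrinsics"]
    q=E[:3,:3].T@(np.asarray(p,float)-E[:3,3]);q=q*[1,-1,-1]
    if cam.get("fish"):
        r=np.hypot(q[0],q[1]);t=np.arctan2(r,q[2]);q=np.array([q[0]/r*t,q[1]/r*t,1])
    return K[0,0]*q[0]/q[2]+K[0,2],K[1,1]*q[1]/q[2]+K[1,2]
def img(n):
    d=get_image(n); d["fish"]=n=="wrist"; return d
def go(target,rotz=None):
    """delta from current measured TCP to world target, in tool axes (cm)"""
    s=read_state();r=R.from_quat(s["ee_rot"]);d=r.inv().apply(np.array(target)-s["position"])/10
    return d.round(2),r.as_matrix().round(3)
E
python3 - <<'E'
from h import *
d=img("top")
for n,u,v,z in [("sv",176,287,41),("lv",313,160,51),("db",249,162,102),("f",408,181,9),("w1",223,257,16),("w1far",216,219,41),("w2",278,257,16),("w2far",275,213,51),("w3",333,261,22),("w3far",331,231,102),("box fl",427,312,56),("box fr",543,312,56)]:
    print(n,at(d,u,v,z).round(0))
E
```

```text
sv [426. 343.]
lv [681.  56.]
db [669. 180.]
f [ 641. -144.]
w1 [487. 251.]
w1far [565. 259.]
w2 [484. 135.]
w2far [574. 136.]
w3 [474.  19.]
w3far [531.  23.]
box fl [ 368. -167.]
box fr [ 364. -397.]
```

View pics/z1.png

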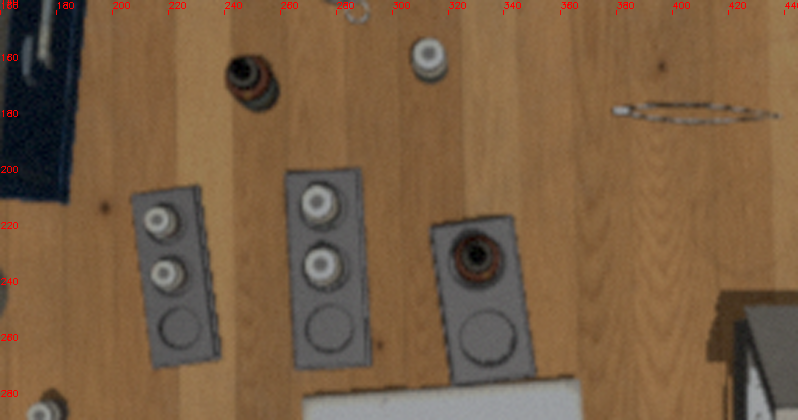

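```bash
cat >> h.py <<'E'
def P(u,v): return 160+u/2.8,140+v/2.8
def tri(c1,p1,c2,p2):
    A=[];b=[]
    for c,p in((c1,p1),(c2,p2)):
        o,d=ray(c,*p);d=d/np.linalg.norm(d);M=np.eye(3)-np.outer(d,d);A.append(M);b.append(M@o)
    A=np.vstack(A);b=np.hstack(b);x=np.linalg.lstsq(A,b,rcond=None)[0];return x.round(1),round(float(np.linalg.norm(A@x-b)),1)
E
python3 - <<'E'
from h import *
d=img("top");s=img("scene")
for n,u,v,z in [("sv",40,412,41),("lv",429,55,51),("db",241,70,102),("f1",615,110,5),("f2",780,115,5),("w1",180,328,16),("w1a",157,220,45),("w1b",164,273,45),("w2",330,329,16),("w2a",318,204,55),("w2b",321,265,55),("w3",488,337,22),("w3a",477,256,106)]:
    print(n,at(d,*P(u,v),z).round(1))
cv2.imwrite("pics/z2.png",np.vstack([cv2.resize(d["image"][235:330,410:580,::-1],None,fx=3.2,fy=3.2,interpolation=2),cv2.resize(s["image"][265:425,365:555,::-1],(544,458)),])[:,:])
w=img("wrist");cv2.imwrite("pics/w0.png",w["image"][:,:,::-1]);print(w["mtx"],w["extrinsics"])
print(go((0,0,0))[1])
E
python3 -c "
import cv2;a=cv2.imread('pics/z2.png');print(a.shape)
cv2.imwrite('pics/z2.png',cv2.resize(a,None,fx=.78,fy=.78) if a.shape[0]>600 else a)"
```

```text
sv [426.  346.6]
lv [681.7  55.8]
db [662.8 185.3]
f1 [646.4 -84.3]
f2 [ 639.8 -209.6]
w1 [486.2 248.2]
w1a [565.3 258.1]
w1b [526.1 253.3]
w2 [483.3 135. ]
w2a [573.5 138.3]
w2b [529.  136.8]
w3 [474.9  16.4]
w3a [529.6  23.9]
[[371.64829954   0.         314.5053342 ]
 [  0.         371.64829954 239.05968128]
 [  0.           0.           1.        ]] [[-3.76637155e-01  8.89541112e-01  2.58575065e-01  3.00678472e+02]
 [-9.26360158e-01 -3.62011745e-01 -1.03943994e-01  5.53048070e+02]
 [ 1.14475441e-03 -2.78682808e-01  9.60382519e-01  3.72320231e+02]
 [ 0.00000000e+00  0.00000000e+00  0.00000000e+00  1.00000000e+00]]
[[ 0.927 -0.375 -0.   ]
 [-0.375 -0.927 -0.001]
 [ 0.     0.001 -1.   ]]
(762, 544, 3)
```

View pics/z2.png

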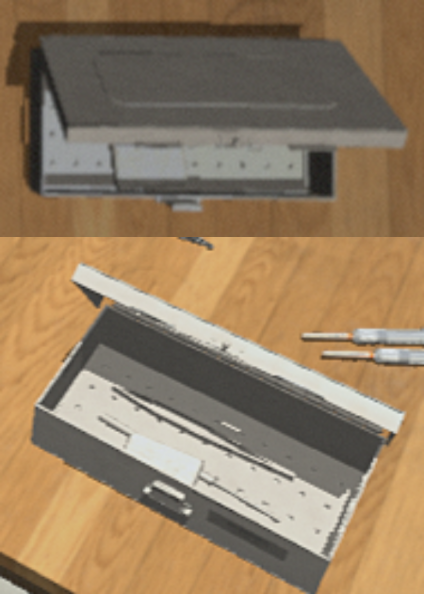

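```bash
python3 - <<'E'
from h import *
d=img("top");s=img("scene")
A=lambda u,v:(410+u/2.496,235+v/2.496)
B=lambda u,v:(365+u/2.233,265+(v-237)/2.233)
for n,a,b in [("lidL up",(67,128),(80,264)),("lidR up",(408,132),(403,415)),("lidL lo",(68,142),(75,281)),("frontL",(38,192),(36,407)),("frontR",(334,195),(325,560))]:
    print(n,tri(d,A(*a),s,B(*b)))
for n,a,z in [("frontL",(38,192),56),("frontR",(334,195),56),("hL",(40,38),56),("hR",(330,40),56),("clasp",(185,205),45)]: print(n,at(d,*A(*a),z).round(1))
E
```

```text
lidL up (array([ 423.7, -165. ,  159.9]), 0.9)
lidR up (array([ 415.8, -405.7,  160.8]), 1.2)
lidL lo (array([ 413.2, -167. ,  152.4]), 0.7)
frontL (array([ 367.2, -165.6,   46.4]), 1.0)
frontR (array([ 359.7, -399.1,   49.9]), 3.2)
frontL [ 367.8 -163. ]
frontR [ 361.3 -398.6]
hL [ 491.4 -168.2]
hR [ 485.2 -400.3]
clasp [ 354.2 -283.4]
```

View pics/w0.png

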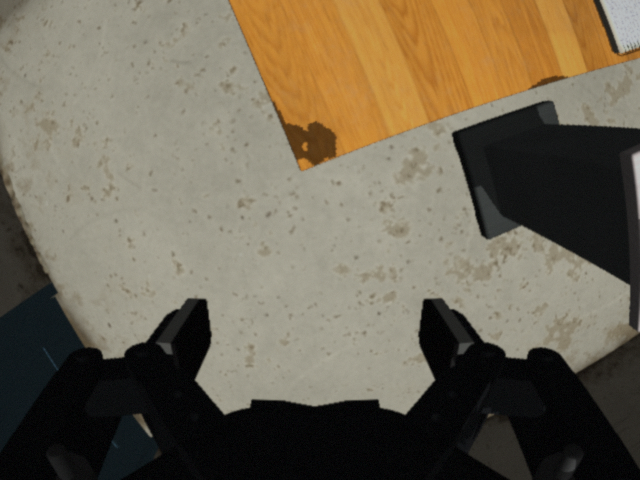

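The wrist picture shows the two fingertips at about (205,310) and (430,310), and image up is tool +x. It shows only the table corner so far. The top-view numbers give the box centre at about (423,-283), with the lid at about 0.94 rad. I'll go to the small vial first.

Emit:
servo_tool(rows=[[1, 3.78, 2.05, 1.59, 0, 0, 0], [1, 3.78, 2.05, 1.59, 0, 0, 0], [1, 3.78, 2.05, 1.59, 0, 0, 0], [1, 3.78, 2.05, 1.59, 0, 0, 0], [1, 3.78, 2.05, 1.59, 0, 0, 0], [1, 3.78, 2.05, 1.59, 0, 0, 0], [1, 3.78, 2.05, 1.59, 0, 0, 0], [1, 0, 0, 0, 0, 0, -7.3], [1, 0, 0, 0, 0, 0, -7.3], [1, 0, 0, 0, 0, 0, -7.3], [1, 0, 0, 0, 0, 0, -7.3], [1, 0, 0, 0, 0, 0, 0]])

```text
clock: 1.6
position: [426.1, 347.0, 131.1]
ee_rot: [0.998, 0.062, 0.0, -0.0]
contact_force: [0.4, -0.0, 0.5]
gripper_width: 85.3
```

```bash
python3 - <<'E'
from h import *
w=img("wrist");a=w["image"][:,:,::-1].copy()
print(go((426,346.6,130)))
for p in [(426,346.6,41),(486.2,248.3,16),(526,253.3,45)]:
    u,v=proj(w,p);print(p,round(u,1),round(v,1));cv2.drawMarker(a,(int(u),int(v)),(0,0,255),0,10,1)
cv2.imwrite("pics/w1.png",a)
E
```

```text
(array([-0.01,  0.04,  0.11]), array([[ 0.993,  0.122,  0.   ],
       [ 0.122, -0.993,  0.   ],
       [ 0.   , -0.   , -1.   ]]))
(426, 346.6, 41) 315.8 250.5
(486.2, 248.3, 16) 465.8 173.8
(526, 253.3, 45) 486.2 115.5
```

View pics/w1.png

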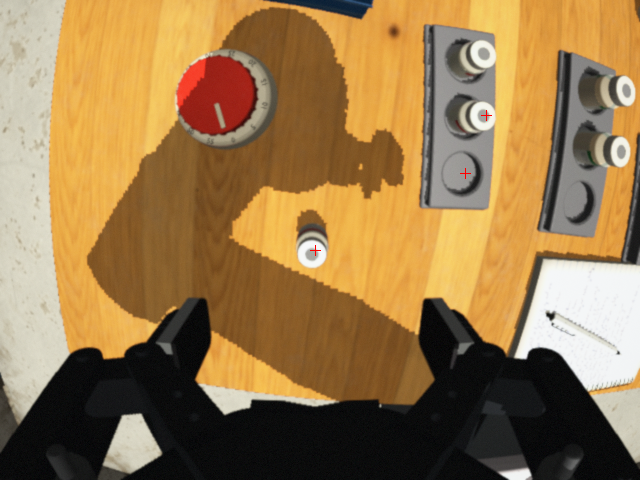

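The cap is at (312,251) and the small well's centre is at (462,173). Both sit about 2 mm left of the top-camera prediction, so the two cameras agree on the relative position.

```bash
python3 - <<'E'
from h import *
w=img("wrist")
s=read_state();p=s["position"]
print("tcp px",proj(w,p),p)
for n,u,v,z in [("sv",312,251,41),("w",462,173.5,16),("capb",481,115.5,45),("capa",481.5,55,45),("w2",579,202,16)]:print(n,at(w,u,v,z).round(1))
E
```

```text
tcp px (np.float64(315.6609692180005), np.float64(320.10903274621944)) [425.97050119 346.99726365 131.0672637 ]
sv [425.4 348.9]
w [485.7 251.1]
capb [525.  256.7]
capa [563.4 261. ]
w2 [482.9 138.7]
```

Emit:
servo_tool(rows=[[0.6, 0, -0.1, 2.65, 0, 0, 0], [0.6, 0, 0, 2.65, 0, 0, 0], [0.6, 0, 0, 2.65, 0, 0, 0], [0.6, 0, 0, 2.65, 0, 0, 0], [0.6, 0, 0, 0, 0, 0, 0], [0, 0, 0, 0, 0, 0, 0], [0, 0, 0, 0, 0, 0, 0], [0, 0, 0, 0, 0, 0, 0], [0, 0, 0, 0, 0, 0, 0], [0, 0, 0, 0, 0, 0, 0]])

```text
clock: 2.7
position: [426.6, 349.0, 26.7]
ee_rot: [0.998, 0.063, 0.001, -0.001]
contact_force: [-0.7, -0.1, 5.6]
gripper_width: 20.3
```

```bash
python3 - <<'E'
from h import *
w=img("wrist");a=w["image"][:,:,::-1].copy();cv2.imwrite("pics/w2.png",a)
s=read_state();print(s["position"],s["contact_force"],s["gripper_width"]); p=s["position"]
print(proj(w,(p[0],p[1],41)),proj(w,p))
E
```

```text
[426.63570794 349.04113415  26.745898  ] [-1.48996039  0.39440713  7.16143801] 20.103951651537614
(np.float64(315.66572269933715), np.float64(338.5699436466111)) (np.float64(315.63916410963304), np.float64(320.01672044078975))
```

View pics/w2.png

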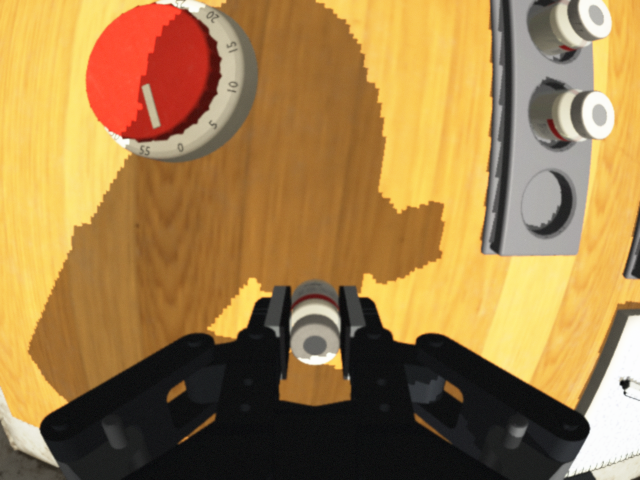

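The vial is gripped (width about 20), with its cap at (315,346). It is centred between the jaws and about 2 mm toward tool -x. That confirms the wrist camera's y, so the small well is at about (485.7,251.1).

Emit:
servo_tool(rows=[[0, 0, 0, -1.75, 0, 0, 0], [0, 0, 0, -1.75, 0, 0, 0], [0, 1.2, 2.61, 0, 0, 0, 0], [0, 1.2, 2.61, 0, 0, 0, 0], [0, 1.2, 2.61, 0, 0, 0, 0], [0, 1.2, 2.61, 0, 0, 0, 0], [0, 0, 0, 0, 0, 0, 0], [0, 0, 0, 0, 0, 0, 0]])

```text
clock: 3.55
position: [486.6, 249.9, 60.2]
ee_rot: [0.998, 0.062, 0.0, -0.0]
contact_force: [-0.1, 0.5, 0.1]
gripper_width: 20.1
```

```bash
python3 - <<'E'
from h import *
w=img("wrist");a=w["image"][:,:,::-1].copy()
s=read_state();print(s["position"],s["contact_force"],s["gripper_width"]); p=s["position"]
for q in[(485.7,251.1,16),(525,256.7,45)]:
    u,v=proj(w,q);print(u,v);cv2.drawMarker(a,(int(u),int(v)),(0,0,255),0,8,1)
cv2.imwrite("pics/w3.png",cv2.resize(a[150:400,220:440],None,fx=2.4,fy=2.4))
print(go((487.4,251.2,30.5)))
E
```

```text
[486.3843003  250.48442267  60.16737883] [-0.1494052   0.85948272  0.24067362] 19.786400126785537
312.8276720934262 279.5509201130763
310.4504571375917 215.4347357775786
(array([ 0.11, -0.06,  2.97]), array([[ 0.992,  0.124,  0.   ],
       [ 0.124, -0.992,  0.   ],
       [ 0.   , -0.   , -1.   ]]))
```

View pics/w3.png

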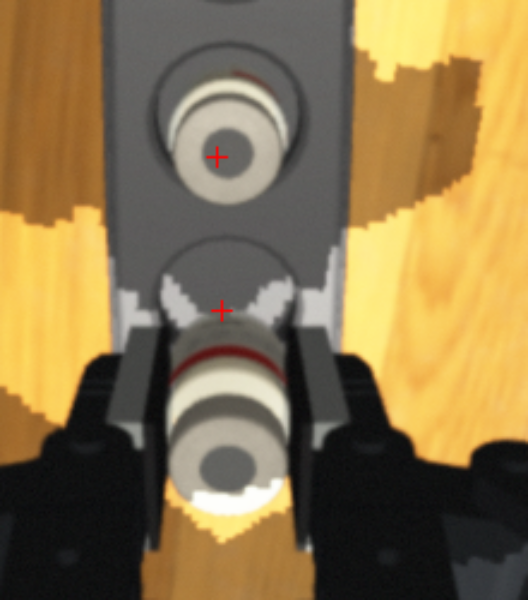

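The vial is lined up: its centre is at column 228 in the crop and the well's is at 227. I'll lower it, release, lift, and head for the bottle.

Emit:
servo_tool(rows=[[0, 0.1, 0, 1.5, 0, 0, 0], [0, 0, 0, 0.8, 0, 0, 0], [0, 0, 0, 0.6, 0, 0, 0], [0, 0, 0, 0.05, 0, 0, 0], [0, 0, 0, 0, 0, 0, 0], [0.4, 0, 0, 0, 0, 0, 0], [0.4, 0, 0, 0, 0, 0, 0], [0.4, 0, 0, 0, 0, 0, 0], [0.6, 0, 0, -2, 0, 0, 0], [1, 0, 0, -4, 0, 0, 0], [1, 0, 0, -4, 0, 0, 0], [1, 0, 0, -4, 0, 0, 0]])

```text
clock: 4.8
position: [487.2, 250.3, 171.6]
ee_rot: [0.998, 0.062, -0.0, 0.0]
contact_force: [0.7, 1.8, -0.5]
gripper_width: 85.2
```

Emit:
servo_tool(rows=[[1, 3.9, 2.9, -0.5, 0, 0, 0], [1, 3.9, 2.9, -0.5, 0, 0, 0], [1, 2.5, 1.5, 0, 0, 0, 0], [1, 0, 0, 0, 0, 0, 0], [1, 0, 0, 0, 0, 0, 0]])

```text
clock: 5.3
position: [598.6, 190.3, 179.5]
ee_rot: [0.998, 0.062, -0.001, 0.0]
contact_force: [-0.6, -0.6, -0.4]
gripper_width: 85.3
```

```bash
python3 - <<'E'
from h import *
w=img("wrist");a=w["image"][:,:,::-1].copy()
print(go((662.5,188,150)),read_state()["position"])
for q in[(486,250.4,45),(662.5,188,102),(682,58,51),(482.6,138,16),(474,19,22)]:
    u,v=proj(w,q);print(q,u,v);cv2.drawMarker(a,(int(u),int(v)),(0,0,255),0,8,1)
cv2.imwrite("pics/w4.png",a)
E
```

```text
(array([6.36, 1.07, 2.96]), array([[ 0.992,  0.124, -0.002],
       [ 0.124, -0.992, -0.001],
       [-0.002,  0.   , -1.   ]])) [598.10022107 190.71074715 179.72674715]
(486, 250.4, 45) 229.33911304014575 349.5008836100767
(662.5, 188, 102) 333.33116834404655 148.58971180194015
(682, 58, 51) 502.722944823711 148.92481166379474
(482.6, 138, 16) 355.21123029136083 348.99633750189815
(474, 19, 22) 468.8847816175522 365.07282831307145
```

View pics/w4.png

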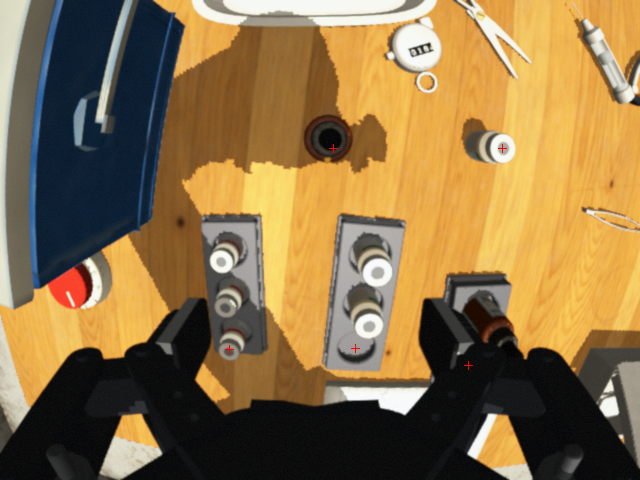

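The small vial stands in its well. The bottle's teat is at (329,139), and the large vial (502,149) and large well (355,348) match their predictions.

```bash
python3 - <<'E'
from h import *
w=img("wrist")
b=at(w,329,139,102);print(b,at(w,502,149,51),at(w,355,348,16))
print(go((*b,150)),proj(w,(*b,70)),proj(w,(*b,0)))
E
```

```text
[667.00596931 191.57938053] [681.4814496   59.02232978] [483.10527876 138.6573878 ]
(array([6.87, 0.81, 2.99]), array([[ 0.992,  0.125, -0.001],
       [ 0.125, -0.992, -0.001],
       [-0.001,  0.   , -1.   ]])) (np.float64(327.0344489673458), np.float64(138.2485433164917)) (np.float64(324.1461797238448), np.float64(137.1483555440238))
```

Emit:
servo_tool(rows=[[1, 3.45, 0.3, 0, 0, 0, 0], [1, 3.45, 0.3, 0, 0, 0, 0], [1, 0, 0, 3.4, 0, 0, 0], [1, 0, 0, 3.4, 0, 0, 0], [1, 0, 0, 3.4, 0, 0, 0], [1, 0, 0, 3.2, 0, 0, 0], [1, 0, 0, 0, 0, 0, 0], [0.2, 0, 0, 0, 0, 0, 0], [0.2, 0, 0, 0, 0, 0, 0], [0.2, 0, 0, 0, 0, 0, 0], [0, 0, 0, 0, 0, 0, 0], [0, 0, 0, 0, 0, 0, 0]])

```text
clock: 6.6
position: [669.0, 193.7, 48.8]
ee_rot: [0.998, 0.063, 0.002, -0.0]
contact_force: [0.2, -0.5, 5.4]
gripper_width: 30.5
```

```bash
python3 - <<'E'
from h import *
w=img("wrist");a=w["image"][:,:,::-1].copy()
s=read_state();p=s["position"];print(p,s["contact_force"],s["gripper_width"],proj(w,(p[0],p[1],102)),proj(w,(p[0],p[1],70)))
cv2.imwrite("pics/w5.png",a[200:480,150:500])
E
```

```text
[669.05310563 193.67057275  48.7145614 ] [-1.01560705 -0.43467795  6.39528044] 30.745666965538742 (np.float64(316.25621353398384), np.float64(410.67687238899117)) (np.float64(315.90259167653295), np.float64(348.84825726987873))
```

View pics/w5.png

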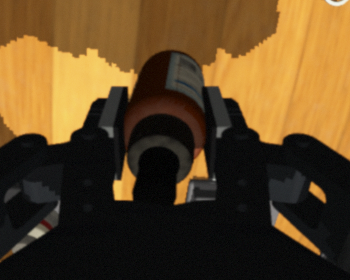

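The bottle is gripped on its body and looks slightly tilted. I'll lift it clear and stop just short of the bottle rack to see its well.

Emit:
servo_tool(rows=[[0, 0, 0, -1.5, 0, 0, 0], [0, 0, 0, -3.2, 0, 0, 0], [0, 0, 0, -3.3, 0, 0, 0], [0, -3.9, 2.0, 0, 0, 0, 0], [0, -3.9, 2.0, 0, 0, 0, 0], [0, -3.9, 2.0, 0, 0, 0, 0], [0, -3.9, 2.0, 0, 0, 0, 0], [0, -3.9, 2.0, 0, 0, 0, 0], [0, -3.9, 2.0, 0, 0, 0, 0], [0, -3.9, 2.0, 0, 0, 0, 0], [0, 0, 0, 0, 0, 0, 0], [0, 0, 0, 0, 0, 0, 0]])

```text
clock: 7.85
position: [414.3, 20.3, 127.5]
ee_rot: [0.998, 0.062, 0.001, -0.0]
contact_force: [0.5, 0.3, -0.4]
gripper_width: 30.5
```

```bash
python3 - <<'E'
from h import *
w=img("wrist");a=w["image"][:,:,::-1].copy()
s=read_state();p=s["position"];print(p,s["contact_force"],s["gripper_width"])
for q in[(474.5,19.5,22),(531.5,27,106),(p[0],p[1],p[2]+55),(p[0],p[1],p[2]-47)]:
    u,v=proj(w,q);print(q,u,v);cv2.drawMarker(a,(int(u),int(v)),(0,0,255),0,8,1)
cv2.imwrite("pics/w6.png",cv2.resize(a[40:440,150:520],None,fx=1.5,fy=1.5))
E
```

```text
[415.40770034  20.92245124 127.50808239] [ 0.19456845 -0.37361058 -0.27446361] 30.51473884241603
(474.5, 19.5, 22) 328.26991006781475 152.9011322751569
(531.5, 27, 106) 334.8076513863639 25.88724856152541
(np.float64(415.4077003352746), np.float64(20.92245123894926), np.float64(182.50808239323146)) 314.4149956603454 412.1615058229223
(np.float64(415.4077003352746), np.float64(20.92245123894926), np.float64(80.50808239323145)) 314.5031717303521 274.21822283565075
```

View pics/w6.png

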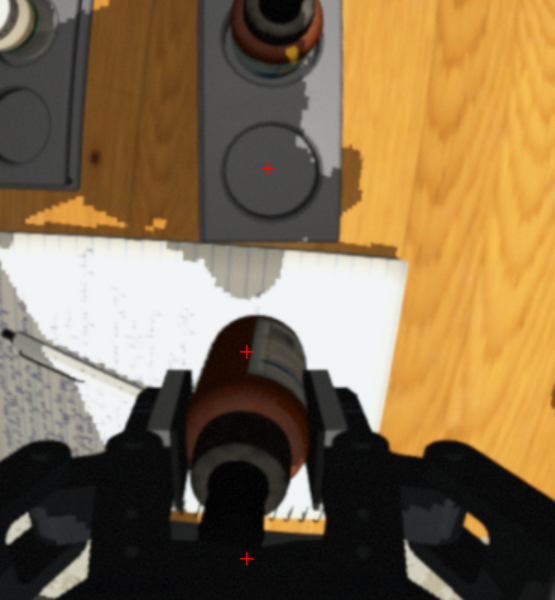

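```bash
python3 - <<'E'
from h import *
w=img("wrist");s=read_state();p=s["position"];M=R.from_quat(s["ee_rot"]).as_matrix()
f=lambda x,y:(150+x/1.5,40+y/1.5)
W=at(w,*f(271,170.5),22);zb=p[2]-47.5
print("well",W,p)
for n,x,y,z in[("far bottom",254,315,zb),("collar top",240,470,zb+80),("shoulder L",186,440,zb+65),("shoulder R",309,440,zb+65)]:
    q=at(w,*f(x,y),z); print(n,q.round(1),(M.T@(np.r_[q,0]-np.r_[p[:2],0])).round(1))
print(go((*W,127.5)))
E
```

```text
well [475.32922353  18.59075607] [415.76900963  21.21163125 127.27466014]
far bottom [429.5  20.7] [13.6  2.2  0. ]
collar top [420.6  23.5] [ 5.1 -1.6  0. ]
shoulder L [417.4  36. ] [  3.5 -14.5   0. ]
shoulder R [421.    7.3] [ 3.4 14.4 -0. ]
(array([ 5.88,  1.  , -0.01]), array([[ 0.992,  0.125,  0.002],
       [ 0.125, -0.992,  0.001],
       [ 0.002, -0.001, -1.   ]]))
```

The well's centre is at crop (271,170), which is world (475.3,18.6). The bottle hangs about 2.5 mm toward tool -x, so I'll correct for that and lower it.

Emit:
servo_tool(rows=[[0, 3.06, 0.44, 0, 0, 0, 0], [0, 3.07, 0.44, 0, 0, 0, 0], [0, 0, 0, 0, 0, 0, 0], [0, 0, 0, 2.5, 0, 0, 0], [0, 0, 0, 2.4, 0, 0, 0], [0, 0, 0, 1.0, 0, 0, 0], [0, 0, 0, 0.8, 0, 0, 0], [0, 0, 0, 0.6, 0, 0, 0], [0, 0, 0, 0.15, 0, 0, 0], [0, 0, 0, 0, 0, 0, 0], [0, 0, 0, 0, 0, 0, 0]])

```text
clock: 9.05
position: [477.5, 19.8, 53.6]
ee_rot: [0.998, 0.063, 0.001, -0.0]
contact_force: [-1.6, -0.5, 5.9]
gripper_width: 30.4
```

```bash
python3 - <<'E'
from h import *
w=img("wrist");a=w["image"][:,:,::-1].copy()
s=read_state();p=s["position"];print(p,s["contact_force"],s["wrist_torque"],s["gripper_width"])
cv2.imwrite("pics/w7.png",cv2.resize(a[200:440,190:440],None,fx=2,fy=2))
E
```

```text
[477.53314428  19.79046296  53.66312029] [-2.21693498 -1.27940735  5.52750138] [-0.13550932  0.43756285  0.02852986] 30.476284605504098
```

View pics/w7.png

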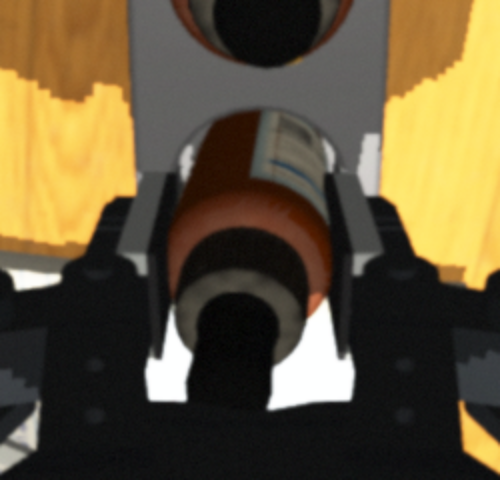

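The bottle is seated in the well: reaction force about 5.5 N and TCP z 53.6. I'll release it and go to the large vial.

Emit:
servo_tool(rows=[[0.55, 0, 0, 0, 0, 0, 0], [0.55, 0, 0, 0, 0, 0, 0], [0.55, 0, 0, 0, 0, 0, 0], [0.6, 0, 0, -1.5, 0, 0, 0], [0.8, 0, 0, -3, 0, 0, 0], [1, 0, 0, -4, 0, 0, 0], [1, 0, 0, -4, 0, 0, 0], [1, 4.15, -0.27, 0, 0, 0, 0], [1, 4.15, -0.27, 0, 0, 0, 0], [1, 4.15, -0.27, 0, 0, 0, 0], [1, 4.15, -0.27, 0, 0, 0, 0], [1, 4.15, -0.27, 0, 0, 0, 0]])

```text
clock: 10.3
position: [682.1, 59.0, 176.7]
ee_rot: [0.998, 0.062, -0.0, 0.0]
contact_force: [0.0, 0.7, 0.9]
gripper_width: 85.4
```

```bash
python3 - <<'E'
from h import *
w=img("wrist");a=w["image"][:,:,::-1].copy()
s=read_state();p=s["position"];print(p,s["gripper_width"])
for q in[(681.5,59,51),(475.3,18.6,106),(643,-146,9),(641,-208,5),(647.5,-83,5)]:
    u,v=proj(w,q);print(q,u,v);cv2.drawMarker(a,(int(u),int(v)),(0,0,255),0,8,1)
cv2.imwrite("pics/w8.png",a)
print(go((681.5,59,26))[0])
E
```

```text
[687.89675473  59.94424688 174.93296643] 85.71438270821027
(681.5, 59, 51) 314.96116142719865 235.70158000928214
(475.3, 18.6, 106) 331.90148504368324 486.94437119152
(643, -146, 9) 518.0327088501266 286.9079726600382
(641, -208, 5) 560.8053959660479 291.0122821769914
(647.5, -83, 5) 462.4932229729004 275.7043154343867
[-7.000e-01 -1.000e-02  1.489e+01]
```

View pics/w8.png

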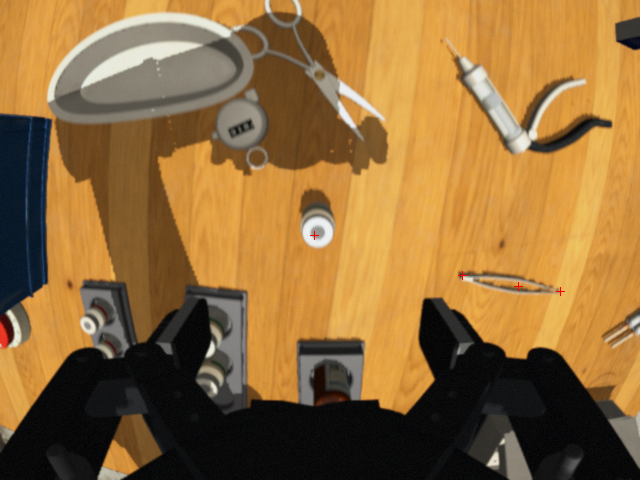

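The vial's cap is at (318,231), and the forceps lie from (462,275) to (560,291), as predicted. I've viewed 13 pictures, so I'll measure the vial numerically now that the arm has settled.

```bash
cat >> h.py <<'E'
def cap(w,p,rad=22,T=185):
    "centroid of bright grey blob near projected p"
    u,v=map(int,proj(w,p));a=w["image"].astype(int)
    c=a[v-rad:v+rad,u-rad:u+rad];m=((c.min(2)>T)&(c.max(2)-c.min(2)<25)).astype(np.uint8)
    n,l,st,ce=cv2.connectedComponentsWithStats(m);i=1+np.argmax(st[1:,4]);k=(l==i).astype(np.uint8)
    h=cv2.convexHull(cv2.findContours(k,0,1)[0][0]);(x,y),r=cv2.minEnclosingCircle(h)
    return (u-rad+x,v-rad+y),r,st[i].tolist()
E
python3 - <<'E'
from h import *
w=img("wrist");s=read_state();print(s["position"],s["joint_vel"].round(3))
for T in(150,170,190,210):
    c,r,st=cap(w,(682.5,58,51),25,T);print(T,c,r,st,at(w,*c,51))
u,v=map(int,proj(w,(682.5,58,51)))
print(w["image"][v-20:v+24:3,u-20:u+24:3].min(2)); print(go((682.5,58,26))[0])
E
```

```text
[684.28031173  59.45193926 174.35882707] [ 0.006 -0.07  -0.118 -0.027 -0.017 -0.005]
150 (317.2706413269043, 242.20642280578613) 15.318323135375977 [11, 10, 31, 30, 602] [683.74119081  57.65011795]
170 (317.5, 242.5) 15.182326316833496 [12, 10, 30, 30, 560] [683.5443418   57.45978934]
190 (317.5, 242.60000038146973) 14.940314292907715 [12, 11, 30, 28, 525] [683.47036998  57.4503672 ]
210 (317.5, 243.0) 14.637381553649902 [12, 11, 30, 28, 482] [683.17436593  57.41266273]
[[ 58  52  47  50 111 129 131 129 132 135 124  58  59  61  57]
 [ 55  60  54 122 125  78  57  61  63  80 123 134  68  59  59]
 [ 54  56 105 114  67 138 206 221 215 171  84 107 130  59  59]
 [ 54  63 130  73 211 235 236 237 236 236 229 119 141  73  62]
 [ 54  70 119 205 235 236 234 231 232 236 236 229 113  93  59]
 [ 57  71 128 235 236 228 159 147 152 213 235 236 175  91  60]
 [ 56  63 160 235 235 177 142 142 140 149 233 236 215  74  60]
 [ 56  57 155 236 236 163 145 143 143 143 232 235 218  61  66]
 [ 54  61 111 236 236 213 146 142 144 186 235 236 182  59  61]
 [ 57  60  66 216 235 235 224 199 211 235 236 232  86  58  64]
 [ 58  57  55  76 226 236 235 236 236 236 234 126  59  59  60]
 [ 58  48  53  57  77 176 228 232 230 190  99  64  65  61  62]
 [ 54  50  52  56  56  54  58  63  60  55  59  62  62  61  62]
 [ 52  53  54  52  55  56  59  54  58  57  60  60  59  58  61]
 [ 57  59  61  59  62  58  57  57  60  58  73  69  63  67  64]]
[-0.19  0.11 14.84]
```

Emit:
servo_tool(rows=[[1, 0, 0.15, 3.5, 0, 0, 0], [1, 0, 0, 3.5, 0, 0, 0], [1, 0, 0, 3.5, 0, 0, 0], [1, 0, 0, 0, 0, 0, 0], [1, 0, 0, 0, 0, 0, 0]])

```text
clock: 10.9
position: [680.7, 57.0, 72.3]
ee_rot: [0.998, 0.063, -0.0, 0.0]
contact_force: [-0.2, -0.1, 0.9]
gripper_width: 85.4
```

```bash
python3 - <<'E'
from h import *
w=img("wrist");s=read_state();print(s["position"],s["joint_vel"].round(3))
c,r,st=cap(w,(683.5,57.5,51),45,170);q=at(w,*c,51);print(c,r,st,q,go((*q,25.5))[0])
E
```

```text
[681.84316508  57.35883003  73.8979988 ] [ 0.001 -0.024  0.023  0.     0.003 -0.001]
(316.0, 293.0) 23.769826889038086 [23, 39, 47, 28, 627] [682.88393155  57.09019672] [0.09 0.04 4.84]
```

Emit:
servo_tool(rows=[[0.7, 0.1, 0, 2.4, 0, 0, 0], [0.7, 0, 0, 2.35, 0, 0, 0], [0.7, 0, 0, 0, 0, 0, 0], [0.7, 0, 0, 0, 0, 0, 0], [0.2, 0, 0, 0, 0, 0, 0], [0.2, 0, 0, 0, 0, 0, 0], [0, 0, 0, 0, 0, 0, 0], [0, 0, 0, 0, 0, 0, 0], [0, 0, 0, 0, 0, 0, 0]])

```text
clock: 11.85
position: [683.1, 57.7, 26.6]
ee_rot: [0.998, 0.063, 0.002, -0.0]
contact_force: [-1.8, 1.0, 6.2]
gripper_width: 25.6
```

```bash
python3 - <<'E'
from h import *
w=img("wrist");s=read_state();p=s["position"];print(p,s["contact_force"],s["gripper_width"])
c,r,st=cap(w,(*p[:2],51),40,150);q=at(w,*c,51);print(c,r,st,q)
cv2.imwrite("pics/w9.png",w["image"][:,:,::-1])
# tool-to-well: target (483,138.5)
print(go((483,138.5,26))[0],go((425,135,26))[0])
E
```

```text
[683.08623344  57.66910579  26.63802967] [-0.28093732  0.20732771  6.0331768 ] 25.748522100065124
(345.5, 323.0) 5.02503776550293 [69, 5, 3, 11, 21] [696.22481456  49.62770363]
[-18.84 -10.53  -0.  ] [-2.464e+01 -1.090e+01 -2.000e-02]
```

Emit:
servo_tool(rows=[[0, 0, 0, -1.5, 0, 0, 0], [0, 0, 0, -3.2, 0, 0, 0], [0, 0, 0, -3.3, 0, 0, 0], [0, -3.52, -1.56, 0, 0, 0, 0], [0, -3.52, -1.56, 0, 0, 0, 0], [0, -3.52, -1.56, 0, 0, 0, 0], [0, -3.52, -1.56, 0, 0, 0, 0], [0, -3.52, -1.56, 0, 0, 0, 0], [0, -3.52, -1.56, 0, 0, 0, 0], [0, -3.52, -1.56, 0, 0, 0, 0], [0, 0, 0, 0, 0, 0, 0], [0, 0, 0, 0, 0, 0, 0]])

```text
clock: 13.1
position: [423.6, 135.5, 105.6]
ee_rot: [0.998, 0.063, 0.001, -0.0]
contact_force: [0.1, 0.5, -0.4]
gripper_width: 25.6
```

```bash
python3 - <<'E'
from h import *
w=img("wrist");a=w["image"][:,:,::-1].copy()
s=read_state();p=s["position"];print(p,s["contact_force"],s["gripper_width"])
for q in[(483,138.5,16),(p[0],p[1],p[2]+25),(p[0],p[1],p[2]-25)]:
    u,v=proj(w,q);print(q,u,v);cv2.drawMarker(a,(int(u),int(v)),(0,0,255),0,8,1)
cv2.imwrite("pics/w10.png",cv2.resize(a[110:410,180:500],None,fx=2,fy=2))
E
```

```text
[424.44580942 135.59258464 105.43900328] [-0.59389421  0.18684922  0.47811666] 25.618427263484076
(483, 138.5, 16) 323.03497238312013 154.78322521153353
(np.float64(424.44580941540124), np.float64(135.59258463563557), np.float64(130.43900327814106)) 316.0753788195849 352.85577256384306
(np.float64(424.44580941540124), np.float64(135.59258463563557), np.float64(80.43900327814107)) 315.70281615984095 292.3743440848675
```

View pics/w10.png

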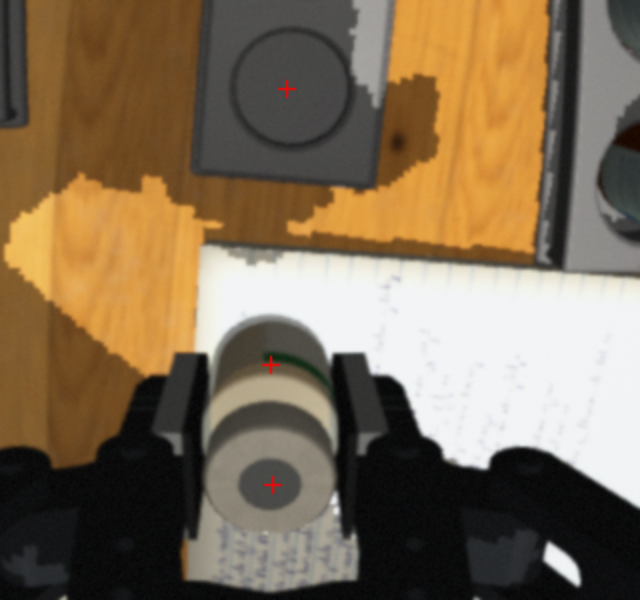

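The vial is upright and centred on the TCP. The well's centre is at crop (291,87), full-image (325.7,153.5).

```bash
python3 - <<'E'
from h import *
w=img("wrist");W=at(w,325.7,153.5,16);print(W,read_state()["position"],go((*W,30.5))[0])
E
```

```text
[484.77208244 137.01429006] [424.74954732 135.4474954  105.1904491 ] [5.96 0.6  7.48]
```

Emit:
servo_tool(rows=[[0, 2.96, 0.28, 0, 0, 0, 0], [0, 2.96, 0.28, 0, 0, 0, 0], [0, 0, 0, 2.5, 0, 0, 0], [0, 0, 0, 2.5, 0, 0, 0], [0, 0, 0, 0.9, 0, 0, 0], [0, 0, 0, 0.9, 0, 0, 0], [0, 0, 0, 0.6, 0, 0, 0], [0, 0, 0, 0.1, 0, 0, 0], [0, 0, 0, 0, 0, 0, 0], [0, 0, 0, 0, 0, 0, 0]])

```text
clock: 14.2
position: [483.8, 136.8, 31.6]
ee_rot: [0.998, 0.063, 0.001, -0.0]
contact_force: [-2.9, -2.3, 10.0]
gripper_width: 25.6
```

```bash
python3 - <<'E'
from h import *
s=read_state();print(s["position"],s["contact_force"],s["wrist_torque"],s["gripper_width"])
E
```

```text
[483.76196129 136.78757787  31.57150059] [-2.87446464 -2.27755397 10.02789096] [-0.6431982  0.7100915  0.0140251] 25.63283841226425
```

Seated. I'll release, lift, and turn the tool a quarter turn (about +99° about tool z) for the box and forceps work.

Emit:
servo_tool(rows=[[0.5, 0, 0, 0, 0, 0, 0], [0.5, 0, 0, 0, 0, 0, 0], [0.5, 0, 0, 0, 0, 0, 0], [0.55, 0, 0, -1.5, 0, 0, 0], [0.6, 0, 0, -4, 0, 0, 0], [0.6, 0, 0, -4, 0, 0, 0], [0.6, 0, 0, -4.4, 0, 0, 0]])

```text
clock: 14.9
position: [482.6, 136.6, 169.4]
ee_rot: [0.998, 0.062, -0.001, 0.0]
contact_force: [1.2, 0.9, 0.3]
gripper_width: 51.3
```

Emit:
servo_tool(rows=[[0, 0, 0, -0.3, 0, 0, 8.25], [0, 0, 0, -0.3, 0, 0, 8.25], [0, 0, 0, -0.3, 0, 0, 8.25], [0, 0, 0, -0.3, 0, 0, 8.25], [0, 0, 0, 0, 0, 0, 8.25], [0, 0, 0, 0, 0, 0, 8.25], [0, 0, 0, 0, 0, 0, 8.25], [0, 0, 0, 0, 0, 0, 8.25], [0, 0, 0, 0, 0, 0, 8.25], [0, 0, 0, 0, 0, 0, 8.25], [0, 0, 0, 0, 0, 0, 8.25], [0, 0, 0, 0, 0, 0, 8.25]])

```text
clock: 16.1
position: [483.1, 136.9, 180.3]
ee_rot: [-0.694, 0.72, 0.0, -0.0]
contact_force: [-0.0, 0.6, 0.6]
gripper_width: 0.2
```

```bash
python3 - <<'E'
from h import *
w=img("top");cv2.imwrite("pics/t2.png",w["image"][:,:,::-1]);s=read_state();print(s["position"],s["joints"].round(2),go((365,-284,148)))
a=cv2.imread("pics/top0.png")
for n,p in [("sv",(486,250.6,45)),("lv",(484,137.2,55)),("db",(475.3,18.6,106))]:print(n,proj(w,p))
for n,p in [("lv",(529.6,138.8,55)),("sv",(525,253.3,45))]:print(n,proj(w,p))
E
```

```text
[483.08294159 136.86983814 180.33799891] [ 0.6   0.23 -0.38 -0.   -0.96 -0.64] (array([42.54, 10.04,  3.24]), array([[-0.042, -0.999, -0.   ],
       [-0.999,  0.042, -0.   ],
       [ 0.   ,  0.   , -1.   ]]))
sv (np.float64(220.0889023448322), np.float64(257.00713704248415))
lv (np.float64(274.7689583224021), np.float64(256.820917247132))
db (np.float64(333.71581408367507), np.float64(259.66966472296536))
lv (np.float64(273.65031256972895), np.float64(234.37348583198983))
sv (np.float64(218.59717162045126), np.float64(238.04684903049767))
```

Emit:
servo_tool(rows=[[0, 4.25, 1.0, 0, 0, 0, 0], [0, 4.25, 1.0, 0, 0, 0, 0], [0, 4.25, 1.0, 0, 0, 0, 0], [0, 4.25, 1.0, 0, 0, 0, 0], [0, 4.25, 1.0, 0, 0, 0, 0], [0, 4.25, 1.0, 0, 0, 0, 0], [0, 4.25, 1.0, 0, 0, 0, 0], [0, 4.25, 1.0, 0, 0, 0, 0], [0, 4.25, 1.0, 0, 0, 0, 0], [0, 4.25, 1.0, 0, 0, 0, 0], [0, 0, 0, 3.2, 0, 0, 0], [0, 0, 0, 0, 0, 0, 0]])

```text
clock: 17.35
position: [366.3, -284.6, 145.3]
ee_rot: [-0.695, 0.719, 0.004, -0.001]
contact_force: [-1.2, 0.3, -0.5]
gripper_width: 0.4
```

Emit:
servo_tool(rows=[[0, 0, -1.5, 0, 0, 0, 0], [0, 0, -1.0, 0, 0, 0, 0], [0, 0, -1.0, 0, 0, 0, 0], [0, 0, -1.0, 0, 0, 0, 0], [0, 0, -1.0, 0, 0, 0, 0], [0, 0, -1.0, 0, 0, 0, 0]])

```text
clock: 17.95
position: [434.9, -286.1, 150.1]
ee_rot: [-0.697, 0.717, 0.001, -0.001]
contact_force: [-9.7, 2.3, 19.2]
gripper_width: 0.0
```

```bash
python3 - <<'E'
from h import *
s=read_state();print(s["position"],s["contact_force"],s["wrist_torque"])
d=img("scene");cv2.imwrite("pics/s2.png",cv2.resize(d["image"][180:440,300:600,::-1],None,fx=2.2,fy=2.2))
E
```

```text
[ 434.87562693 -286.06586147  150.13581789] [-9.73998656  2.30319409 19.20848878] [0.80628452 2.15431537 0.07624571]
```

View pics/s2.png

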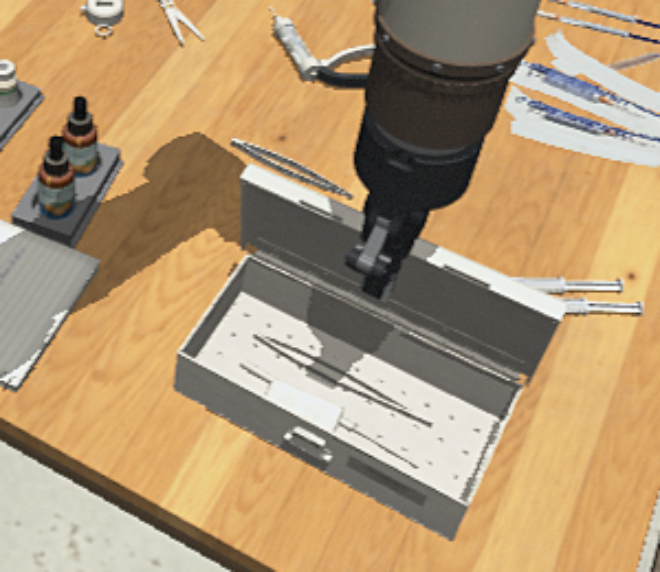

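The lid is rising in front of the fingers, and the upward force suggests a knuckle is catching under the rim. I'll raise the tool a little while pushing on.

Emit:
servo_tool(rows=[[0, 0, 0, -1.0, 0, 0, 0], [0, 0, -0.6, -0.7, 0, 0, 0], [0, 0, -0.8, -0.3, 0, 0, 0], [0, 0, -0.8, 0, 0, 0, 0], [0, 0, -0.8, 0, 0, 0, 0], [0, 0, -0.8, 0, 0, 0, 0]])

```text
clock: 18.6
position: [473.4, -288.2, 168.7]
ee_rot: [-0.696, 0.718, -0.0, -0.0]
contact_force: [-2.8, 0.6, 1.8]
gripper_width: 0.0
```

Emit:
servo_tool(rows=[[0, 0, -0.8, 0, 0, 0, 0], [0, 0, -0.8, 0, 0, 0, 0], [0, 0, -0.4, 0, 0, 0, 0], [0, 0, 0, 0, 0, 0, 0], [0, 0, 0, 0, 0, 0, 0]])

```text
clock: 19.1
position: [493.0, -288.7, 168.4]
ee_rot: [-0.696, 0.718, -0.0, 0.0]
contact_force: [-0.5, -1.0, -0.7]
gripper_width: -0.1
```

```bash
python3 - <<'E'
from h import *
d=img("scene");cv2.imwrite("pics/s3.png",d["image"][:,:,::-1])
s=read_state();print(s["position"],s["contact_force"])
print(go((450,-280,240)),go((643,-147,100)))
E
```

```text
[ 492.97842741 -288.68469003  168.64986113] [-0.52763788 -0.011563   -0.46553937]
(array([-0.73,  4.31, -7.14]), array([[-0.032, -0.999,  0.001],
       [-0.999,  0.032, -0.   ],
       [ 0.   , -0.001, -1.   ]])) (array([-14.64, -14.53,   6.88]), array([[-0.032, -0.999,  0.001],
       [-0.999,  0.032, -0.   ],
       [ 0.   , -0.001, -1.   ]]))
```

Emit:
servo_tool(rows=[[0, 0, 2.0, 0, 0, 0, 0], [0, 0, 2.0, -3.5, 0, 0, 0], [0.5, 0, 0, -4.5, 0, 0, 0], [0.5, -2.6, -3.8, 0, 0, 0, 0], [0.5, -2.6, -3.8, 0, 0, 0, 0], [0.5, -2.6, -3.8, 0, 0, 0, 0], [0.5, -2.6, -3.8, 0, 0, 0, 0], [0.5, -2.0, -3.2, 2.5, 0, 0, 0], [0.5, -1.4, 0, 4, 0, 0, 0], [0.5, 0, 0, 4, 0, 0, 0], [0.5, 0, 0, 0, 0, 0, 0], [0.5, 0, 0, 0, 0, 0, 0]])

```text
clock: 20.35
position: [641.8, -155.7, 144.6]
ee_rot: [-0.696, 0.718, -0.001, 0.0]
contact_force: [-0.1, -0.6, 1.1]
gripper_width: 42.5
```

```bash
python3 - <<'E'
from h import *
w=img("wrist");a=w["image"];s=read_state();p=s["position"];print(p)
for q in[(643,-147,5),(641,-208,5),(647.5,-83,5)]:print(proj(w,q))
# forceps: dark-vs-wood by saturation
u,v=map(int,proj(w,(643,-147,5)))
c=a.astype(int); sat=c.max(2)-c.min(2)
m=(sat<45).astype(np.uint8); m[:max(0,v-200)]=0
n,l,st,ce=cv2.connectedComponentsWithStats(cv2.morphologyEx(m,cv2.MORPH_CLOSE,np.ones((9,5))))
for i in range(1,n):
    if 150<st[i,4]<9000: print(st[i],ce[i].round(1),at(w,*ce[i],5).round(1))
cv2.imwrite("pics/w11.png",a[:,:,::-1])
d=img("scene");g=cv2.cvtColor(d["image"],cv2.COLOR_RGB2GRAY).astype(float)
# lid angle: gradient across projected outer edge & rim strip
ex=np.array([1,-.031,0]);ey=np.array([.031,1,0]);H=np.array([423,-283,53])+66*ex
for th in np.arange(.8,1.95,.07):
    r=-np.cos(th)*ex+np.array([0,0,np.sin(th)]);nn=np.sin(th)*ex+np.array([0,0,np.cos(th)])
    vals=[]
    for o in(9,-2,-14):
        vv=[g[int(b),int(a_)] for y in range(-110,111,10) for a_,b in[proj(d,H+128*r+o*nn+y*ey)]]
        vals.append(np.median(vv))
    print(round(th,2),np.round(vals))
E
```

```text
[ 642.58955972 -155.94718398  146.2470953 ]
(np.float64(314.2965306661971), np.float64(240.19830489988567))
(np.float64(314.287268187747), np.float64(159.15629759739483))
(np.float64(311.3728799666247), np.float64(315.5025992297262))
[   0   40   45   70 2233] [24.5 72.3] [ 898.1 -312.1]
[  49   40   66   45 1626] [76.1 56.9] [ 835.1 -311.4]
[  0 131  18  36 549] [  7.5 148.5] [ 927.1 -245.4]
[320 190   6  95 184] [322.2 240.1] [ 637.  -146.9]
[306 228  14  91 270] [310.2 279.6] [ 647.2 -114.9]
[   0  260   33   59 1194] [ 16.9 285.9] [ 951.7 -107.5]
[  0 335  13  65 522] [  4.3 366.5] [1031.7    3.8]
0.8 [213. 102. 101.]
0.87 [135. 161. 101.]
0.94 [154. 136.  84.]
1.01 [137. 134. 134.]
1.08 [137. 136. 137.]
1.15 [136. 137. 136.]
1.22 [138. 137. 137.]
1.29 [136. 137. 137.]
1.36 [137. 136. 136.]
1.43 [137. 136. 137.]
1.5 [ 85. 138. 136.]
1.57 [ 79.  84. 136.]
1.64 [226.  84.  83.]
1.71 [227. 184.  84.]
1.78 [162. 223. 175.]
1.85 [165. 161. 223.]
1.92 [165. 164. 162.]
```

The lid reads about 1.78 rad, so it is open. Next I'll pin down the forceps' midline.

```bash
python3 - <<'E'
from h import *
w=img("wrist");c=w["image"].astype(int);sat=c.max(2)-c.min(2);print(read_state()["position"])
for v in range(150,330,10):
    u=[x for x in range(285,345) if sat[v,x]<70]
    print(v,u,(at(w,(u[0]+u[-1])/2,v,5).round(1) if u else ''))
E
```

```text
[ 642.62149337 -155.97112013  147.00177014]
150 [] 
160 [319, 320] [ 638.9 -207.4]
170 [] 
180 [321] [ 638.3 -192.6]
190 [314, 315, 322, 323] [ 640.3 -185.2]
200 [313, 314, 323] [ 640.9 -177.6]
210 [310, 311, 312, 324, 325] [ 641.5 -170. ]
220 [310, 311, 324, 325, 326] [ 641.4 -162.3]
230 [308, 309, 310, 324, 325, 326, 327] [ 642.  -154.6]
240 [307, 308, 309, 310, 311, 324, 325, 326] [ 643.  -146.7]
250 [307, 308, 309, 310, 311, 324, 325, 326] [ 643.3 -138.7]
260 [308, 309, 310, 311, 323, 324, 325] [ 643.6 -130.5]
270 [309, 310, 322, 323, 324] [ 643.8 -122.2]
280 [309, 310, 311, 321, 322, 323] [ 644.5 -113.7]
290 [311, 312, 320, 321, 322] [ 644.4 -105. ]
300 [312, 313, 314, 315, 317, 318, 319, 320] [645.  -96.2]
310 [313, 314, 315, 316, 317, 318] [645.7 -87.1]
320 []
```

Emit:
servo_tool(rows=[[0.5, -0.92, 0, 3.3, 0, 0, 0], [0.5, 0, 0, 3.3, 0, 0, 0], [0.5, 0, 0, 3.3, 0, 0, 0], [0.5, 0, 0, 2.0, 0, 0, 0], [0.5, 0, 0, 1.0, 0, 0, 0], [0.5, 0, 0, 0.3, 0, 0, 0], [0.2, 0, 0, 0, 0, 0, 0], [0, 0, 0, 0, 0, 0, 0], [0, 0, 0, 0, 0, 0, 0], [0, 0, 0, 0, 0, 0, 0], [0, 0, 0, 0, 0, 0, 0]])

```text
clock: 21.6
position: [642.5, -146.3, 13.6]
ee_rot: [-0.696, 0.718, -0.001, 0.001]
contact_force: [-0.1, 0.4, 6.6]
gripper_width: 11.2
```

Emit:
servo_tool(rows=[[0, 0, 0, -2.0, 0, 0, 0], [0, 0, 0, -4.5, 0, 0, 0], [0, 0, 0, -5, 0, 0, 0], [0, 0, 0, -5, 0, 0, 0], [0, 0, 0, -5, 0, 0, 0], [0, 2.4, 3.57, 0, 0, 0, 0], [0, 2.4, 3.57, 0, 0, 0, 0], [0, 2.4, 3.57, 0, 0, 0, 0], [0, 2.4, 3.57, 0, 0, 0, 0], [0, 2.4, 3.57, 0, 0, 0, 0], [0, 2.4, 3.57, 0, 0, 0, 0], [0, 0, 0, 0, 0, 0, 0]])

```text
clock: 22.8
position: [418.1, -284.4, 226.8]
ee_rot: [-0.694, 0.72, 0.001, -0.0]
contact_force: [0.7, -0.9, -0.4]
gripper_width: 11.1
```

```bash
python3 - <<'E'
from h import *
w=img("wrist");c=w["image"].astype(int);sat=c.max(2)-c.min(2);s=read_state();p=s["position"];print(p,s["gripper_width"],s["contact_force"])
cv2.imwrite("pics/w12.png",w["image"][:,:,::-1])
# box-floor seen? print wall positions along row of the TCP column
for q in[(366,-340,56),(482,-340,56)]:print(proj(w,q))
v=int(proj(w,(424,-345,56))[1]);print(v,c[v,180:460:5].mean(1).astype(int).tolist())
print(go((424,-283,22.5))[0])
E
```

```text
[ 420.29872998 -284.01813412  226.99416577] 11.707592986284997 [-0.05659264  0.16601356 -0.38224572]
(np.float64(376.679785261408), np.float64(150.53114739504642))
(np.float64(234.4072703121305), np.float64(156.42291729375518))
146 [133, 129, 129, 130, 125, 126, 127, 162, 128, 136, 220, 149, 213, 85, 191, 241, 241, 241, 238, 231, 242, 240, 243, 240, 241, 243, 243, 243, 243, 234, 242, 233, 243, 243, 235, 243, 241, 142, 145, 88, 59, 208, 161, 157, 159, 160, 160, 159, 154, 157, 158, 159, 159, 156, 160, 159]
[-0.11 -0.35 20.45]
```

Emit:
servo_tool(rows=[[0, 0, -0.3, 4.5, 0, 0, 0], [0, 0, 0, 4.5, 0, 0, 0], [0, 0, 0, 4.5, 0, 0, 0], [0, 0, 0, 4.0, 0, 0, 0], [0, 0, 0, 1.5, 0, 0, 0], [0, 0, 0, 1.0, 0, 0, 0], [0, 0, 0, 0.4, 0, 0, 0], [0, 0, 0, 0, 0, 0, 0], [0, 0, 0, 0, 0, 0, 0]])

```text
clock: 23.75
position: [426.7, -283.4, 23.5]
ee_rot: [-0.696, 0.718, -0.001, 0.001]
contact_force: [-0.2, -0.1, 0.6]
gripper_width: 11.8
```

Emit:
servo_tool(rows=[[0, 0, 0, 0.1, 0, 0, 0], [0.35, 0, 0, 0, 0, 0, 0], [0.35, 0, 0, 0, 0, 0, 0], [0.35, 0, 0, 0, 0, 0, 0], [0.35, 0, 0, -1, 0, 0, 0], [0.35, 0, 0, -3, 0, 0, 0], [0.35, 0, 0, -5, 0, 0, 0], [0, 0, 0, -5, 0, 0, 0], [0, 0, 0, -5, 0, 0, 0], [0, 0, 0, -4, 0, 0, 0], [0, 0, 0, 0, 0, 0, 0]])

```text
clock: 24.85
position: [428.1, -284.8, 259.2]
ee_rot: [-0.696, 0.718, -0.007, 0.003]
contact_force: [-0.0, 0.7, -0.4]
gripper_width: -0.1
```

```bash
python3 - <<'E'
from h import *
w=img("wrist");s=read_state();p=s["position"];print(p,s["gripper_width"],s["contact_force"])
a=w["image"][:,:,::-1].copy()
t=img("scene")["image"][:,:,::-1]
cv2.imwrite("pics/m.png",np.hstack([a[100:420,170:460],t[230:430,360:560].repeat(2,0).repeat(2,1)[:320]]))
print(go((580,-283,245))[0])
E
```

```text
[ 426.53734001 -283.75284777  255.44946165] 0.295345287471563 [-0.77801789 -0.27578838 -1.49585542]
[ -0.52 -15.46   0.83]
```

View pics/m.png

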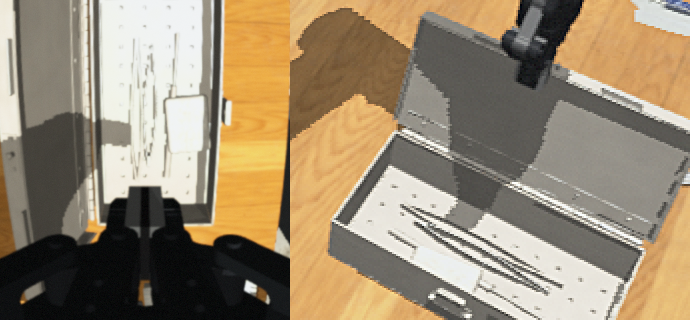

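The forceps lie flat on the box floor, let go, with the lid back. That was my 16th and last picture, so I'll check numerically from here on. I'll go behind the lid and push it forward.

Emit:
servo_tool(rows=[[0, 0, -3.5, 0, 0, 0, 0], [0, 0, -3.5, 0, 0, 0, 0], [0, 0, -3.5, 0, 0, 0, 0], [0, 0, -3.8, 0, 0, 0, 0], [0, 0, 0, 0, 0, 0, 0], [0, 0, 0, 3.2, 0, 0, 0], [0, 0, 0, 3.2, 0, 0, 0], [0, 0, 0, 3.2, 0, 0, 0], [0, 0, 0, 0, 0, 0, 0]])

```text
clock: 25.85
position: [563.7, -286.5, 148.8]
ee_rot: [-0.695, 0.719, 0.006, -0.003]
contact_force: [-0.3, 0.3, -0.9]
gripper_width: -0.1
```

Emit:
servo_tool(rows=[[0, 0, 1.0, 0, 0, 0, 0], [0, 0, 1.0, 0, 0, 0, 0], [0, 0, 1.0, 0, 0, 0, 0], [0, 0, 1.0, 0, 0, 0, 0], [0, 0, 1.0, 0, 0, 0, 0], [0, 0, 1.0, 0, 0, 0, 0], [0, 0, 0, 0, 0, 0, 0]])

```text
clock: 26.55
position: [506.7, -285.9, 156.0]
ee_rot: [-0.695, 0.719, 0.0, -0.0]
contact_force: [0.5, -0.6, 0.3]
gripper_width: 0.2
```

Emit:
servo_tool(rows=[[0, 0, 0.85, 0, 0, 0, 0], [0, 0, 0.85, 0, 0, 0, 0], [0, 0, 0.85, 0, 0, 0, 0], [0, 0, 0.85, 0, 0, 0, 0], [0, 0, 0.9, 0.25, 0, 0, 0], [0, 0, 0.9, 0.25, 0, 0, 0], [0, 0, 0.8, 0.55, 0, 0, 0], [0, 0, 0.8, 0.55, 0, 0, 0], [0, 0, 0, 0, 0, 0, 0]])

```text
clock: 27.45
position: [437.9, -283.5, 138.6]
ee_rot: [-0.695, 0.719, 0.002, -0.001]
contact_force: [0.1, -0.3, -0.1]
gripper_width: -0.1
```

```bash
cat > lid.py <<'E'
from h import *
s=read_state();print(s["position"],s["contact_force"])
d=img("scene");g=cv2.cvtColor(d["image"],cv2.COLOR_RGB2GRAY).astype(float);cv2.imwrite("pics/l_%d.png"%(s["clock"]*100),d["image"][:,:,::-1])
ex=np.array([1,-.031,0]);ey=np.array([.031,1,0]);H=np.array([423,-283,53])+66*ex
for th in np.arange(-.1,1.95,.1):
    r=-np.cos(th)*ex+np.array([0,0,np.sin(th)]);nn=np.sin(th)*ex+np.array([0,0,np.cos(th)])
    f=lambda o,rr:np.median([g[int(b),int(a)] for y in range(-115,116,10) if abs(y)>40 for a,b in[proj(d,H+rr*r+o*nn+y*ey)]])
    print(round(th,2),[f(0,128),f(-7,128),f(6,120),f(6,134)])
E
python3 lid.py
```

```text
[ 437.91094717 -283.54133064  138.61931491] [ 0.11739779 -0.27078179 -0.13968236]
-0.1 [np.float64(107.0), np.float64(105.0), np.float64(231.5), np.float64(105.0)]
0.0 [np.float64(194.5), np.float64(105.0), np.float64(230.0), np.float64(96.5)]
0.1 [np.float64(227.0), np.float64(231.0), np.float64(228.5), np.float64(230.0)]
0.2 [np.float64(228.0), np.float64(230.0), np.float64(228.0), np.float64(228.5)]
0.3 [np.float64(228.0), np.float64(229.0), np.float64(132.0), np.float64(228.0)]
0.4 [np.float64(133.0), np.float64(180.5), np.float64(134.0), np.float64(101.0)]
0.5 [np.float64(134.0), np.float64(132.0), np.float64(133.0), np.float64(134.5)]
0.6 [np.float64(134.0), np.float64(135.0), np.float64(76.5), np.float64(119.5)]
0.7 [np.float64(77.5), np.float64(77.0), np.float64(62.0), np.float64(77.5)]
0.8 [np.float64(223.5), np.float64(76.0), np.float64(226.0), np.float64(225.0)]
0.9 [np.float64(179.0), np.float64(225.0), np.float64(138.5), np.float64(136.0)]
1.0 [np.float64(134.5), np.float64(138.5), np.float64(137.5), np.float64(133.0)]
1.1 [np.float64(103.0), np.float64(134.0), np.float64(107.5), np.float64(106.5)]
1.2 [np.float64(129.5), np.float64(109.0), np.float64(118.5), np.float64(167.5)]
1.3 [np.float64(176.5), np.float64(170.5), np.float64(177.0), np.float64(175.5)]
1.4 [np.float64(175.5), np.float64(175.0), np.float64(174.5), np.float64(173.5)]
1.5 [np.float64(173.5), np.float64(175.5), np.float64(173.5), np.float64(169.0)]
1.6 [np.float64(168.0), np.float64(171.5), np.float64(169.5), np.float64(169.5)]
1.7 [np.float64(171.0), np.float64(168.5), np.float64(169.0), np.float64(169.0)]
1.8 [np.float64(168.5), np.float64(167.5), np.float64(165.0), np.float64(170.5)]
1.9 [np.float64(171.5), np.float64(169.5), np.float64(170.0), np.float64(171.0)]
```

The lid is down to about 0.83 rad and following the plan. I'll continue along the arc to shut it.

Emit:
servo_tool(rows=[[0, 0, 0.7, 0.7, 0, 0, 0], [0, 0, 0.7, 0.7, 0, 0, 0], [0, 0, 0.55, 0.85, 0, 0, 0], [0, 0, 0.55, 0.85, 0, 0, 0], [0, 0, 0.35, 0.95, 0, 0, 0], [0, 0, 0.35, 0.95, 0, 0, 0], [0, 0, 0.15, 0.9, 0, 0, 0], [0, 0, 0.15, 0.8, 0, 0, 0], [0, 0, 0, 0.3, 0, 0, 0], [0, 0, 0, 0.2, 0, 0, 0], [0, 0, 0, 0, 0, 0, 0]])

```text
clock: 28.6
position: [404.4, -282.4, 69.9]
ee_rot: [-0.696, 0.718, 0.001, -0.001]
contact_force: [-9.0, 5.8, 27.2]
gripper_width: -0.1
```

```bash
python3 lid.py | head -7
```

```text
[ 404.40874439 -282.38720247   69.90972501] [-9.0314879   5.80764936 27.21493018]
-0.1 [np.float64(101.0), np.float64(102.5), np.float64(232.0), np.float64(101.0)]
0.0 [np.float64(237.0), np.float64(96.0), np.float64(231.0), np.float64(167.5)]
0.1 [np.float64(232.5), np.float64(232.0), np.float64(232.0), np.float64(232.0)]
0.2 [np.float64(232.0), np.float64(232.0), np.float64(231.5), np.float64(232.0)]
0.3 [np.float64(231.0), np.float64(232.0), np.float64(231.0), np.float64(231.0)]
0.4 [np.float64(231.0), np.float64(231.0), np.float64(231.0), np.float64(231.0)]
```

The lid is hard on its stop: 27 N, with the fingertip at 59 mm, which is the lid's outer face when shut. I'll lift away and do the final numeric checks.

Emit:
servo_tool(rows=[[0, 0, 0, -0.5, 0, 0, 0], [0, 0, 0, -2, 0, 0, 0], [0, 0, 0, -4, 0, 0, 0], [0, 0, 0, -4, 0, 0, 0], [0, 0, 0, -4, 0, 0, 0], [0, 0, 0, 0, 0, 0, 0], [0, 0, 0, 0, 0, 0, 0]])

```text
clock: 29.35
position: [405.9, -282.3, 212.4]
ee_rot: [-0.696, 0.719, -0.001, 0.001]
contact_force: [-0.4, 0.1, -0.1]
gripper_width: 0.1
```

```bash
python3 - <<'E'
from h import *
s=read_state();print(s["clock"],s["position"],s["contact_force"])
d=img("top");t=img("scene")
# loose caps vs fixed neighbours, same rack, top camera
for n,well,nb,z in[("sv",(486,248.3),(525.8,253.3),45),("lv",(483.3,135),(529,136.8),55)]:
    for q in(well,nb):
        c,r,st=cap(d,(*q,z),9,150);print(n,np.round(c,1),round(r,1),st,at(d,*c,z).round(1))
# bottles: darkest blob teat top, scene+top
g=cv2.cvtColor(d["image"],cv2.COLOR_RGB2GRAY)
for q in((475,17,106),(530,24,106)):
    u,v=map(int,proj(d,q));c=g[v-10:v+11,u-10:u+11];m=cv2.moments((c<45).astype(np.uint8),True);uu,vv=u-10+m["m10"]/m["m00"],v-10+m["m01"]/m["m00"];print("bottle",m["m00"],at(d,uu,vv,106).round(1))
# lid front top edge: bright->dark transition along -x on the outer face/front in scene
gs=cv2.cvtColor(t["image"],cv2.COLOR_RGB2GRAY);gt=g
ex=np.array([1,-.031,0]);ey=np.array([.031,1,0]);C=np.array([423,-283,0])
for y in(-90,90):
    print([(x,int(gs[tuple(int(k) for k in proj(t,C+x*ex+y*ey+[0,0,59])[::-1])])) for x in range(-74,-46,3)])
E
```

```text
29.35 [ 405.85878723 -282.33112332  212.44778324] [-0.38609734  0.08821903 -0.06022079]
sv [221.  258.5] 3.2 [7, 9, 5, 6, 9] [482.9 248.8]
sv [219. 237.] 3.2 [9, 6, 4, 7, 10] [527.1 252.4]
lv [275.1 256.5] 4.7 [5, 4, 9, 10, 41] [484.6 136.5]
lv [274. 234.] 4.5 [5, 5, 9, 9, 33] [530.3 138.1]
bottle 123.0 [481.2  17.8]
bottle 126.0 [532.1  27.7]
[(-74, 99), (-71, 97), (-68, 195), (-65, 237), (-62, 227), (-59, 227), (-56, 227), (-53, 229), (-50, 227), (-47, 229)]
[(-74, 100), (-71, 89), (-68, 178), (-65, 236), (-62, 228), (-59, 228), (-56, 228), (-53, 227), (-50, 229), (-47, 227)]
```

The lid is shut and both vials look right. The bottle and small-vial centroids from the top camera are coarse (about 2 mm per pixel), so I'll check from closer with the wrist camera.

Emit:
servo_tool(rows=[[0, -4.3, -0.7, -1, 0, 0, 0], [0, -4.3, -0.7, -1, 0, 0, 0], [0, -4.3, -0.7, -1, 0, 0, 0], [0, -4.3, -0.7, -1, 0, 0, 0], [0, -4.3, -0.7, -1, 0, 0, 0], [0, -4.3, -0.7, -1, 0, 0, 0], [0, -4.3, -0.7, -1, 0, 0, 0], [0, -4.3, -0.7, 0, 0, 0, 0], [0, -4.3, -0.7, 0, 0, 0, 0], [0, 0, 0, 0, 0, 0, 0], [0, 0, 0, 0, 0, 0, 0], [0, 0, 0, 0, 0, 0, 0]])

```text
clock: 30.65
position: [480.3, 101.5, 281.2]
ee_rot: [-0.695, 0.719, 0.0, -0.001]
contact_force: [-0.8, -0.4, 0.3]
gripper_width: 0.0
```

```bash
python3 - <<'E'
from h import *
w=img("wrist");s=read_state();print(s["position"],s["joint_vel"].round(3))
cv2.imwrite("pics/w20.png",w["image"][:,:,::-1]);g=cv2.cvtColor(w["image"],cv2.COLOR_RGB2GRAY)
for n,q in[("sv",(486,250.5,45)),("sv nb",(525.5,255.5,45)),("lv",(484,137.3,55)),("lv nb",(529.5,139.5,55))]:
    try:
        c,r,st=cap(w,q,22,150);print(n,np.round(c,1),round(r,1),st,at(w,*c,q[2]).round(1))
    except Exception as e:print(n,e)
for n,q in[("db",(475,19,106)),("nb",(532,27,106))]:
    u,v=map(int,proj(w,q));c=g[v-30:v+31,u-30:u+31];print(n,u,v);print(c[::4,::4])
E
```

```text
[480.43470921 101.16795759 281.6279052 ] [-0.009 -0.012  0.006  0.001 -0.001 -0.002]
sv attempt to get argmax of an empty sequence
sv nb attempt to get argmax of an empty sequence
lv [313.5 240.5] 12.9 [11, 11, 24, 22, 374] [482.6 135.8]
lv nb [270. 249.] 8.5 [17, 22, 17, 11, 93] [526.9 143.2]
db 317 119
[[179 176 177 176 173 174 178 180 180 183 179 168 161 126 132 101]
 [179 176 175 175 172 156 147 125 117 133 145 160 162 167 119  96]
 [145 127 123 139 151 159 162 163 164 168 167 166 167 167 140  88]
 [160 162 161 162 160 163 152 109 111 135 162 167 165 169 153  98]
 [160 161 164 163 156  72  84  72  81  80  53 125 166 166 159 105]
 [159 160 161 152  67  59  97  63  92  94  86  50 121 166 165  85]
 [160 159 147  52  54  83  14  10  11  61  73  78  54 161 165  94]
 [159 157  79  41  34  41   7   8  12  25  95 132  77 135 165  94]
 [159 118  80  38  40  46  11   8   9  59  86  84  72 119 168 138]
 [160 117  80  40  44  49  39  31  67 100  68  68  79 126 166 143]
 [157 121  80  59  39  39  42  66  51  65  86 132  70 158 165 155]
 [157 158  87  77  58  50  65  73  83  64 117 113 107 165
[... 662 characters left out ...]
  89  99  81  61 125  79  77]
 [188 184 186 185 111 150  81  30  14  12  14  97  47 101  47  68]
 [188 187 188 189 110 148  41  11  12  11   9  69  68  85  49  70]
 [194 190 186 182 163 147  39  17   7   9  10  97  47  95  39  77]
 [192 189 187 184 176 144  60  34  48  48  97  72  37  78  43 102]
 [165 165 161 156 148 129  82  51  62  55  36  70  87  38  86  91]
 [158 156 156 153 152 122 147  90  56  54  60  50  70 135 132 143]
 [163 164 162 158 156 101 148 150 143  86  87  97 109 127 154 156]
 [156 153 153 153 157 103 149 151 151 151 151 151 153 154 154 152]
 [159 157 160 163 164 155 146 148 150 151 145 135 113 122  97 117]
 [157 157 157 159 160 159 124 104  88  99 114 134 150 160 159 158]]
```

The bottle is upright and centred: teat at about (315,117) against a predicted (317,119). The large vial is within about 2 mm. One more look covers the small vial, which was out of the lit area.

Emit:
servo_tool(rows=[[0, -4.5, 0, 0, 0, 0, 0], [0, -4.5, 0, 0, 0, 0, 0], [0, -4.5, 0, 0, 0, 0, 0], [0, -4.5, 0, 0, 0, 0, 0], [0, 0, 0, 0, 0, 0, 0], [0, 0, 0, 0, 0, 0, 0], [0, 0, 0, 0, 0, 0, 0]])

```text
clock: 31.4
position: [486.7, 280.5, 282.4]
ee_rot: [-0.695, 0.719, -0.0, -0.0]
contact_force: [-0.3, 0.1, -0.1]
gripper_width: -0.2
```

```bash
python3 - <<'E'
from h import *
w=img("wrist");print(read_state()["position"])
for n,q in[("sv",(486,250.5,45)),("nb1",(525.5,255.5,45)),("nb2",(565,260.5,45))]:
  for T in(90,110,130):
    try:
        c,r,st=cap(w,q,22,T);print(n,T,np.round(proj(w,q),1),np.round(c,1),round(r,1),st,at(w,*c,q[2]).round(1))
    except Exception as e:print(n,e)
g=w["image"].min(2);u,v=map(int,proj(w,(486,250.5,45)));print(g[v-24:v+25:4,u-24:u+70:4])
E
```

```text
[486.76930914 280.40674504 282.65954324]
sv 90 [314.7 174.8] [313.5 173.5] 30.4 [0, 0, 44, 44, 1744] [487.1 249.2]
sv 110 [314.7 174.8] [313.5 173.5] 30.4 [0, 0, 44, 44, 1663] [487.1 249.2]
sv 130 [314.7 174.8] [313.5 173.5] 30.4 [0, 0, 44, 44, 1502] [487.1 249.2]
nb1 90 [275.3 181.3] [274.5 180.5] 30.4 [0, 0, 44, 44, 1704] [526.3 254.6]
nb1 110 [275.3 181.3] [274.5 180.5] 30.4 [0, 0, 44, 44, 1597] [526.3 254.6]
nb1 130 [275.3 181.3] [274.5 180.5] 30.4 [0, 0, 44, 44, 1370] [526.3 254.6]
nb2 90 [237.  188.2] [238. 184.] 26.9 [3, 0, 41, 40, 1306] [563.6 256.2]
nb2 110 [237.  188.2] [238. 184.] 26.9 [3, 0, 41, 39, 1220] [563.6 256.2]
nb2 130 [237.  188.2] [238.9 183.5] 25.9 [4, 0, 40, 39, 1002] [562.6 255.8]
[[107 129 146 140 148 131 136 146 159 162 165 141 100 100 100 100  99 102
  101 102  98  93  93  94]
 [134 150 159 164 162 163 165 163 165 164 163 156 104  99 100  96  99 102
  100  98  96 100 100  96]
 [162 162 162 162 155 131 140 108 137 167 166 158 103 101 109 104 100 103
  102  99 104 102 101 108]
 [159 160 162 148 155 134 108 107 129 113 165 165 128 101 107 108 104 108
  112 10
[... 228 characters left out ...]
54 156  72  87 241 172 157 238 212 138 161 132  87  78  74  75  86
   81  88  83  77  41  38]
 [ 85 151 156  99  78 235 216 170 242 169 157 160 143  84  83  77  79  79
   84  83  93  40  36  37]
 [ 88 156 159 154  67 110 238 241 220 145 160 161 147  83  78  81  83  83
   79  70  57  37  37  36]
 [118 154 156 157 155 135 111 129 155 157 159 160 155 108  67  70  67  75
   76  67  37  37  36  36]
 [156 155 155 158 156 158 158 156 156 147 143 119 114  94  66  71  72  76
   70  34  40  38  36  34]
 [154 153 150 147 125 111 114  84  88  78  74  73  73  74  73  70  73  68
   43  32  33  33  34  33]
 [ 84  92  72  76  82  90  82  81  77  70  69  70  72  72  69  75  71  66
   37  37  33  37  36  34]]
```

```bash
python3 -c "
from bench import *
print(job_done())"
```

```text
the job is handed in; nothing more can be done
None
```

I finished the task and handed it in at about 31 s of the 125 s allowed. No verdict came back, so this rests on my own checks.

**What I did:** I stood the small vial, the dropper bottle and the large vial in the empty wells of their own racks. I then swung the lid back, laid the forceps flat in the box, and pushed the lid shut from behind.

**Checks:**
- **Lid open:** the scene camera put it at about 1.78 rad before the forceps went in.
- **Forceps:** a picture showed them flat on the box floor and let go, with the lid still back.
- **Lid shut:** it stopped hard at 27 N with the fingertip at 59 mm, the height of the lid's outer face when shut. Its front edge read about 5 mm off my box model, which I put down to my box-centre estimate.
- **Large vial:** about 2 mm from the well centre.
- **Dropper bottle:** upright and within about 1–2 mm of its well centre in the wrist camera.
- **Small vial:** about 3 mm from my well estimate, inside the well's outline. I did not measure its seating height separately.

**Disagreements:**
- The top camera's rough blob readings put the bottle top about 6 mm and the small vial about 3 mm from where they should be. The closer wrist view did not support the bottle figure, and all of these are inside the 9 mm limit.
- My automatic cap finder did not isolate the small vial's cap, so I read its position from raw pixel values.

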